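# Drift the pearl jig's cover plate into line and drop in its bolt

## Robot

A 6-joint arm with a two-finger parallel gripper is mounted at the origin on the work surface. World frame = base frame: x ahead of the robot, y to its left, z up, the work surface at z = 0. Lengths are in mm, angles in rad, forces in N, time in s.
With the tool pointing down it reaches from about 375 to 900 mm from the base axis. Payload 3.1 kg.
Tool frame: the origin (TCP) lies midway between the tips of the shut fingers; the grasp point (between the pads) lies 19 mm behind it; z points along the fingers, y is the line along which they close (so a half turn about z gives the same grasp; the last joint's range is limited). The gripper opens to 87 mm and grips with 3 to 60 N. Pads are 19 mm wide; open, the fingers measure 117 mm over their backs; the gripper's body (75 mm by 190 mm) begins 51 mm behind the grasp point.
Start: joints at [-1.335, 0.527, 1.433, -0, 1.181, -0.178], TCP at [251.327, -572.216, 222.548] pointing down, gripper open.
Joint ranges: [-3.08, 3.08], [-0.75, 2.2], [0.22, 2.44], [-1.43, 4.57], [0, 2.65], [-2.85, 2.85]. Speed limits (rad/s): [2.79, 2.79, 3.14, 3.14, 3.14, 3.14].

## Interface

Orientations are given as a 3x3 rotation matrix whose columns are the frame's x, y, z axes.
In Python, from cell import r gives the robot as it stands.
- The arm moves only by the tool step_arm, never from a script. Its argument "increments" is a list that holds one entry, the list of rows, each a list of 7 numbers: the shift along the tool's x, y, z in m, then the turn, a rotation vector about the tool's x, y, z in degrees, then the opening, from -1 (shut) to 1 (fully open). In form: [[[x, y, z, ax, ay, az, jaw], ...]]. A call has 1 to 5 rows; each row shifts and turns the commanded pose from where the row before left it, along the tool's axes as they then stand; what a row does not reach is not made up. A row lasts 1/8 s, in which the tool goes at most 62.5 mm and 10.7 degrees, less where a joint would pass 70% of its speed; a pose out of reach is approached as far as the arm can. A call with a gripper value outside its range is refused whole. The fingers move at their own pace and stop on an object; "newtons" is the grip in N (left out, the last holds). Time passes only in rows, so rows that do not move let the fingers close. It gives the time, the measured TCP pose, the force, the opening and the grip force at its end, in the units of the state.
- r.sense(): the state, without advancing time (a new reading comes with each control period).
- r.grab_frame(name): name is "scene" or "top" or "wrist"; returns a dict with "img" (420x560x3 uint8, red, green, blue), "fovy" (degrees; the focal length in pixels is half the picture's height over the tangent of half this angle, whatever the lens; pixels are square), "cx", "cy" (the principal point, pixels), "k1" (the pictures are not rectified: a ray, as slopes to the right and down, at radius r is drawn at 1 + k1 r^2 times it, then the intrinsics apply), "position" and "rotation" of the camera in the world. Camera axes: x right, y up, looking along -z (the intrinsics and any distortion apply to the point x, -y, -z); pixel columns grow to the right and rows downward; lengths in mm; the calibration is good to about 2 mm. A picture is of the moment at which its call begins. There is no depth.
- r.sign_off(): hands the job in; it is judged then, once.
The state is a dict: "time_s": time; "joint_positions": joint angles; "joint_velocities": joint speeds; "joint_efforts": joint torques, N m; "tool_pos": TCP position; "ee_rot": TCP orientation; "force": force on the tool from outside, world axes, zero at the start; "ft_torque": the same for the moment, N m; "width": opening from 0.0 (shut) to 1.0 (fully open); "finger_force": force on a finger pad.
Only numpy, scipy, OpenCV 4.12 (cv2) and the standard library are available. Lean on these libraries where they do the work, as an engineer would, in place of code of your own. Each camera call takes 0.05 s, during which the arm holds its last target. There are 200 camera calls.

## Task

The aluminium cover plate on the wooden pearl jig has slid along, so its two round holes no longer line up with those in the block. Take the tapered drift pin (the tool with the short, thick, round wooden handle) from the rack and push it fully home through either round hole so that it draws the plate into line; then put the bolt with the low, wide, ribbed steel knob fully home in the other round hole. Leave both in place, upright.

Things in the scene. Friction and masses are not known exactly. Their poses are not given: they have to be found in the camera images.
- drift_pin: Polished steel drift pin (slides easily), upright in a 55 mm high wooden rack (4 places in a row, 60 mm apart). Origin: tip centre, z up; at the start y lies along the row: grip across it, along x. Tip 8 mm wide, tapers to 25 mm at z 34, straight to 45; collar 38 mm wide, z 45-50, rests on rack or plate; wooden handle 26 mm wide, z 50-84, domed to 95. 150 g.
- bolt: Polished steel bolt without thread (no turning), upright in another place of the same rack (a ball-topped rod and a thin awl there are bystanders). Origin: tip centre, z up; at the start y lies along the rack's row. Shank 18 mm wide, 45 mm long, chamfered; collar 38 mm wide, z 45-50; round ribbed knob 32 mm wide, z 50-72 mm, flat top. 150 g.
- plate: Loose aluminium cover plate on the jig between its rails: x 100, y 230, 8 mm thick, 400 g. Origin: centre of underside. Round through holes, 28 mm wide, at (0, +-85 mm); a 31 x 91 mm window in the middle. The rails leave 2 mm of play in x; it slides along the jig's y under a few newtons and starts 8 to 12 mm off towards the jig's +y, so each pair of holes overlaps by only 16 to 20 mm.
- jig: Pearl-drilling jig fixed to the bench: wooden block x 120, y 240, 50 mm high, rails 5 mm higher along both long sides, a row of pearls in the middle. Origin: centre of underside, z up. Round through holes, 28 mm wide, at (0, +-85 mm). The plate lies on the block, its top at z 58. Pin or bolt fully home: collar on the plate, tip at z 13 mm.
Not all that is in view belongs to the job. What is meant by the plate is not orange, and is the larger of those in its own colour.

How it is judged (in metres and radians):
On the way:
1. the drift pin is home in one of the jig's round holes and has drawn the plate into line, the bolt not yet brought to the jig (((x of drift_pin in the frame of jig between -0.008 and 0.008 m and y of drift_pin in the frame of jig between 0.077 and 0.093 m and z of drift_pin in the frame of jig between 0.006 and 0.02 m and angle between drift_pin's own z axis and vertical below 0.17 rad) or (x of drift_pin in the frame of jig between -0.008 and 0.008 m and y of drift_pin in the frame of jig between -0.093 and -0.077 m and z of drift_pin in the frame of jig between 0.006 and 0.02 m and angle between drift_pin's own z axis and vertical below 0.17 rad)) and y of plate in the frame of jig between -0.006 and 0.006 m and x of plate in the frame of jig between -0.006 and 0.006 m and z of plate in the frame of jig between 0.046 and 0.054 m and angle between plate's own z axis and vertical below 0.05 rad and horizontal distance between bolt and jig above 0.11 m), for 0.2 s.
At the end, for the whole second after the job is handed in: Drift pin in one round hole of the jig, bolt in the other, each within 8 mm of the hole's axis along each jig axis, 7 mm of fully home and 9.7 degrees of upright; plate within 6 mm of in line each way, flat on the jig (4 mm, 2.8 degrees); all at rest ((((x of drift_pin in the frame of jig between -0.008 and 0.008 m and y of drift_pin in the frame of jig between 0.077 and 0.093 m and z of drift_pin in the frame of jig between 0.006 and 0.02 m and angle between drift_pin's own z axis and vertical below 0.17 rad) and (x of bolt in the frame of jig between -0.008 and 0.008 m and y of bolt in the frame of jig between -0.093 and -0.077 m and z of bolt in the frame of jig between 0.006 and 0.02 m and angle between bolt's own z axis and vertical below 0.17 rad)) or ((x of drift_pin in the frame of jig between -0.008 and 0.008 m and y of drift_pin in the frame of jig between -0.093 and -0.077 m and z of drift_pin in the frame of jig between 0.006 and 0.02 m and angle between drift_pin's own z axis and vertical below 0.17 rad) and (x of bolt in the frame of jig between -0.008 and 0.008 m and y of bolt in the frame of jig between 0.077 and 0.093 m and z of bolt in the frame of jig between 0.006 and 0.02 m and angle between bolt's own z axis and vertical below 0.17 rad))) and y of plate in the frame of jig between -0.006 and 0.006 m and x of plate in the frame of jig between -0.006 and 0.006 m and z of plate in the frame of jig between 0.046 and 0.054 m and angle between plate's own z axis and vertical below 0.05 rad and linear speed of each of bolt, drift_pin, plate below 0.03 m/s); the robot touches nothing.
It also fails if it takes over 64 s, if anything falls off the work surface, if the arm or the gripper's body presses on something with over 40 N, if the wrist force passes 120 N, or if a joint passes its speed limit or range.

## Working session

There is one attempt and no reset: what is moved stays moved. The work goes in short steps, Python scripts to look and compute and a tool call to move; the robot and the scene stay as the last step left them, time stands still between calls to the robot, and variables do not carry over. Pictures are saved under pics/ and viewed, at most 10 in all, crops included, and the job is handed in when it is done.

Besides the shell and the picture viewer there is one more tool, called after "Emit:" by a JSON object that holds its "method" and its "body", one argument or row to a line. step_arm: Moves the arm, as the interface text tells. Its arguments: {"type":"object","properties":{"increments":{"type":"array"},"newtons":{"type":"number"}},"required":["increments"]}

```bash
mkdir -p pics
cat > h.py <<'E'
import numpy as np, cv2, json
from cell import r
def cam(f):
    h=f["img"].shape[0]; F=h/2/np.tan(np.radians(f["fovy"])/2)
    return F,f["cx"],f["cy"],f["k1"],np.array(f["position"]),np.array(f["rotation"])
def ray(f,u,v):
    F,cx,cy,k,p,R=cam(f); d=np.array([(u-cx)/F,(v-cy)/F]); s=d.copy()
    for _ in range(30): s=d/(1+k*(s@s))
    w=R@np.array([s[0],-s[1],-1.]); return p,w/np.linalg.norm(w)
def atz(f,u,v,z):
    p,w=ray(f,u,v); return p+w*(z-p[2])/w[2]
def tri(obs):
    A=np.zeros((3,3));b=np.zeros(3)
    for f,u,v in obs:
        p,w=ray(f,u,v);M=np.eye(3)-np.outer(w,w);A+=M;b+=M@p
    X=np.linalg.solve(A,b)
    return X,[np.linalg.norm((np.eye(3)-np.outer(w,w))@(X-p)) for p,w in [ray(*o) for o in obs]]
def proj(f,X):
    F,cx,cy,k,p,R=cam(f);c=R.T@(np.array(X)-p);s=np.array([c[0],-c[1]])/-c[2];s=s*(1+k*(s@s));return s*F+[cx,cy]
def grab(n,key):
    f=r.grab_frame(n);np.save(f"pics/{key}.npy",f,allow_pickle=True);return f
def load(key): return np.load(f"pics/{key}.npy",allow_pickle=True).item()
E
python3 - <<'E'
from h import *
ims=[]
for n in ["scene","top","wrist"]:
    f=grab(n,n+"0"); print(n,[f[k] for k in("fovy","cx","cy","k1")],np.round(f["position"],1),np.round(f["rotation"],3).tolist())
    cv2.imwrite(f"pics/{n}0.png",f["img"][:,:,::-1]) if 0 else cv2.imwrite(f"pics/{n}0.png",cv2.resize(f["img"][:,:,::-1],(784,588),interpolation=cv2.INTER_CUBIC))
print(r.sense())
E
```

```text
scene [46.951351164080634, 283.450539510831, 202.00010998696305, -0.08508558157616959] [1187.5  261.4  713.6] [[-0.356, -0.602, 0.715], [0.934, -0.23, 0.272], [0.0, 0.765, 0.644]]
top [53.38772198971341, 282.8912149219033, 211.57897162988178, -0.09989063850140975] [ 364.4  -10.1 1061.9] [[-0.011, 0.997, -0.081], [-1.0, -0.012, -0.011], [-0.012, 0.08, 0.997]]
wrist [61.36304875853825, 275.36422823647837, 213.4551934269192, -0.07606012356234731] [ 324.5 -541.4  384.8] [[0.402, 0.877, 0.264], [-0.915, 0.386, 0.114], [-0.002, -0.287, 0.958]]
{'time_s': 0.15, 'joint_positions': array([-1.33549207e+00,  5.28280735e-01,  1.43357866e+00, -9.71628360e-07,
        1.18142337e+00, -1.78479520e-01]), 'joint_velocities': array([-0.00055568, -0.002566  , -0.00439851,  0.00020239,  0.00245562,
       -0.0028882 ]), 'joint_efforts': array([ 6.64229592e-04, -4.40432203e+01, -1.76842600e+01,  6.32759230e-02,
        5.52342413e-02, -9.82883876e-05]), 'tool_pos': array([ 251.20511131, -571.68947761,  221.78849818]), 'ee_rot': array([[ 9.15605921e-01,  4.02076660e-01, -3.94905034e-04],
       [ 4.02076743e-01, -9.15604496e-01,  1.64332919e-03],
       [ 2.99167490e-04, -1.66342407e-03, -9.99998572e-01]]), 'force': array([ 0.47676077, -0.12987405,  0.33604388]), 'ft_torque': array([-0.00462385,  0.01408147, -0.02270605]), 'finger_force': 0.0, 'width': 1.0036136306607075}
```

View pics/top0.png

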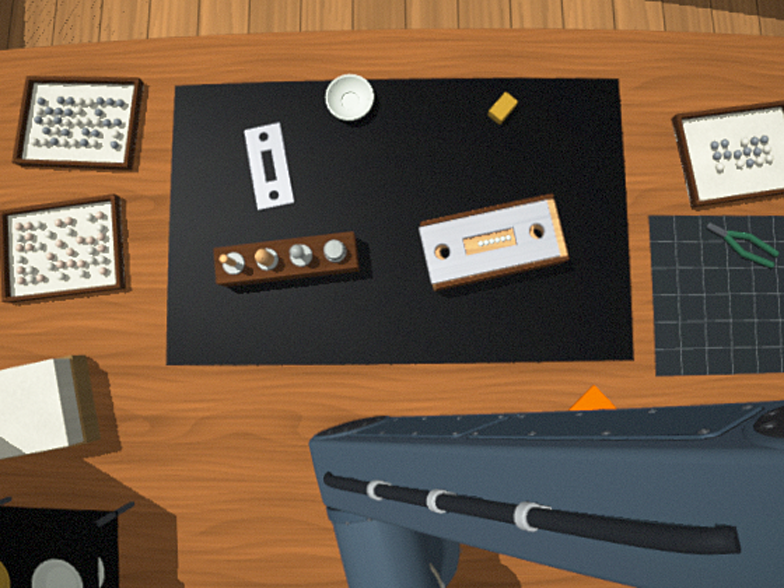

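View pics/scene0.png

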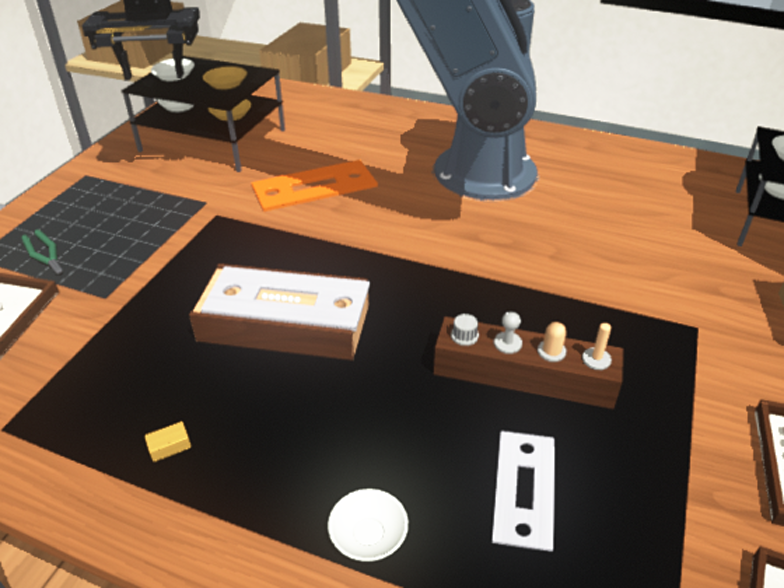

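The top view (1.4x) shows the rack at (215–357, 233–285): awl at 232,263, drift pin at 266,258, ball rod at 300,254 and bolt at 335,250. The jig is at (420–568, 195–292) with bare wood at its right end, so the plate is off towards world +y. I'll enlarge the rack and jig from both views.

Run:
```python
from h import *
t=load("top0")["img"][135:215,150:410,::-1]; s=load("scene0")["img"][185:293,134:450,::-1]
a=cv2.resize(t,None,fx=3,fy=3,interpolation=cv2.INTER_CUBIC); b=cv2.resize(s,None,fx=2.5,fy=2.5,interpolation=cv2.INTER_CUBIC)
o=np.zeros((a.shape[0]+b.shape[0],800,3),np.uint8); o[:a.shape[0],:a.shape[1]]=a; o[a.shape[0]:,:b.shape[1]]=b
print(a.shape,b.shape); cv2.imwrite("pics/c1.png",o)
```

```text
(240, 780, 3) (270, 790, 3)
```

View pics/c1.png

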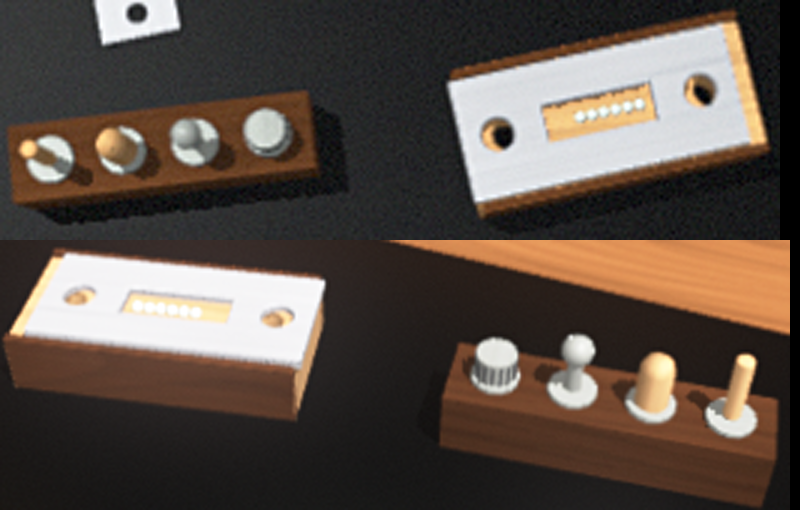

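Run:
```python
from h import *
T,S=load("top0"),load("scene0")
t=lambda u,v:(T,u/3+150-.33,v/3+135-.33); s=lambda u,v:(S,u/2.5+134-.3,(v-240)/2.5+185-.3)
np.set_printoptions(precision=1,suppress=True)
P={"holeL":((498,134),(277,318)),"holeR":((701,91),(80,296)),"pincollar":((122,150),(651,404)),"boltknobtop":((267,130),(497,352)),"awlcol":((48,158),(731,418)),"ballcol":((196,142),(572,390)),
"jigBRrail":((768,147),(52,252)),"plateL_far":((448,82),(302,366)),"plateL_near":((480,203),(324,279)),"rackR_far":((306,92),(440,398)),"rackR_near":((318,170),(461,346)),"rackL_far":((9,127),(773,465))}
for k,(a,b) in P.items():
    X,e=tri([t(*a),s(*b)]);print(k,X,"res",np.round(e,1))
for k,z in (("holeL",58),("holeR",58),("pincollar",60),("boltknobtop",82),("awlcol",60),("ballcol",60)):
    a,b=P[k]; print(k,atz(*t(*a),z)[:2],atz(*s(*b),z)[:2])
```

```text
holeL [523.7 -78.4  51.5] res [1.1 1.1]
holeR [ 557.5 -245.7   51.4] res [1.1 1.1]
pincollar [514.5 229.1  53.6] res [1.1 1.1]
boltknobtop [525.1 107.7  76.9] res [1.8 1.8]
awlcol [508.8 289.5  54.9] res [0.4 0.4]
ballcol [520.2 168.5  52.6] res [1.4 1.4]
jigBRrail [ 511.7 -301.6   48.5] res [0.2 0.2]
plateL_far [567.2 -37.8  50.1] res [1.7 1.7]
plateL_near [466.7 -61.6  53.9] res [2.3 2.3]
rackR_far [561.2  76.8  49.9] res [0.3 0.3]
rackR_near [496.3  70.3  45.6] res [2.5 2.5]
rackL_far [536.6 326.1  45.7] res [0.6 0.6]
holeL [523. -79.] [529.9 -74. ]
holeR [ 556.8 -245.3] [ 563.7 -239.5]
pincollar [513.8 226.5] [520.5 230.4]
boltknobtop [524.8 105.4] [529.8 110.6]
awlcol [508.1 287.6] [513.9 289.7]
ballcol [519.4 165.8] [527.1 170.8]
```

```bash
cat >> h.py <<'E'
def plan(X,yaw=None,n=None,jaw=1):
    """rows to TCP X (world mm), tool y at yaw deg (world), tool pointing down"""
    q=r.sense();p=q["tool_pos"];R=q["ee_rot"];d=np.array(X)-p
    a=np.degrees(np.arctan2(R[1,1],R[0,1])); da=0 if yaw is None else (yaw-a+180)%360-180
    n=n or int(max(np.ceil(np.linalg.norm(d)/60),np.ceil(abs(da)/10.5),1))
    tilt=np.degrees(R.T@np.cross(R[:,2],[0,0,-1]))
    print("from",np.round(p,1),"yaw",round(a,1),"tilt",np.round(tilt,2),"t",q["time_s"],"w",round(q["width"],3),"F",np.round(q["force"],1))
    for i in range(n):
        b=np.radians(a+da*i/n); y=np.array([np.cos(b),np.sin(b),0]);x=np.cross(y,[0,0,-1]);v=d/n
        print([round(x@v/1000,4),round(y@v/1000,4),round(-v[2]/1000,4),0,0,round(-da/n,2),jaw])
E
python3 -c "
from h import *
plan([520,170,250],5.3,15)"
```

```text
from [ 251.2 -571.7  221.8] yaw -66.3 tilt [-0.1  -0.02  0.  ] t 0.15 w 1.004 F [ 0.5 -0.1  0.3]
[np.float64(0.0363), np.float64(-0.0381), np.float64(-0.0019), 0, 0, np.float64(-4.77), 1]
[np.float64(0.0393), np.float64(-0.0349), np.float64(-0.0019), 0, 0, np.float64(-4.77), 1]
[np.float64(0.0421), np.float64(-0.0315), np.float64(-0.0019), 0, 0, np.float64(-4.77), 1]
[np.float64(0.0446), np.float64(-0.0279), np.float64(-0.0019), 0, 0, np.float64(-4.77), 1]
[np.float64(0.0467), np.float64(-0.0241), np.float64(-0.0019), 0, 0, np.float64(-4.77), 1]
[np.float64(0.0486), np.float64(-0.0201), np.float64(-0.0019), 0, 0, np.float64(-4.77), 1]
[np.float64(0.0501), np.float64(-0.016), np.float64(-0.0019), 0, 0, np.float64(-4.77), 1]
[np.float64(0.0513), np.float64(-0.0118), np.float64(-0.0019), 0, 0, np.float64(-4.77), 1]
[np.float64(0.0521), np.float64(-0.0075), np.float64(-0.0019), 0, 0, np.float64(-4.77), 1]
[np.float64(0.0525), np.float64(-0.0031), np.float64(-0.0019), 0, 0, np.float64(-4.77), 1]
[np.float64(0.0526), np.float64(0.0012), np.float64(-0.0019), 0, 0, np.float64(-4.77), 1]
[np.float64(0.0523), np.float64(0.0056), np.float64(-0.0019), 0, 0, np.float64(-4.77), 1]
[np.float64(0.0516), np.float64(0.0099), np.float64(-0.0019), 0, 0, np.float64(-4.77), 1]
[np.float64(0.0506), np.float64(0.0142), np.float64(-0.0019), 0, 0, np.float64(-4.77), 1]
[np.float64(0.0493), np.float64(0.0184), np.float64(-0.0019), 0, 0, np.float64(-4.77), 1]
```

Emit:
{"method": "step_arm", "body": {
  "increments": [
    [[0.036, -0.038, -0.002, 0, 0, -4.8, 1], [0.039, -0.035, -0.002, 0, 0, -4.8, 1], [0.042, -0.0315, -0.002, 0, 0, -4.8, 1], [0.0445, -0.028, -0.002, 0, 0, -4.8, 1], [0.0465, -0.024, -0.002, 0, 0, -4.8, 1]]
  ]
}}

```text
time_s: 0.78
tool_pos: [340.1, -323.7, 232.5]
ee_rot: [[0.671, 0.741, 0.0], [0.741, -0.671, 0.0], [0.0, -0.0, -1.0]]
force: [1.3, 0.6, 0.7]
width: 0.999
finger_force: 0.0
```

Emit:
{"method": "step_arm", "body": {
  "increments": [
    [[0.0485, -0.02, -0.002, 0, 0, -4.8, 1], [0.05, -0.016, -0.002, 0, 0, -4.8, 1], [0.051, -0.012, -0.002, 0, 0, -4.8, 1], [0.052, -0.0075, -0.002, 0, 0, -4.8, 1], [0.0525, -0.003, -0.002, 0, 0, -4.8, 1]]
  ]
}}

```text
time_s: 1.4
tool_pos: [428.7, -76.8, 242.7]
ee_rot: [[0.312, 0.95, 0.0], [0.95, -0.312, -0.0], [-0.0, 0.0, -1.0]]
force: [1.0, -0.5, 0.3]
width: 1.002
finger_force: 0.0
```

Emit:
{"method": "step_arm", "body": {
  "increments": [
    [[0.0525, 0.001, -0.002, 0, 0, -4.8, 1], [0.052, 0.0055, -0.002, 0, 0, -4.8, 1], [0.0515, 0.01, -0.002, 0, 0, -4.8, 1], [0.0505, 0.014, -0.002, 0, 0, -4.8, 1], [0, 0, 0, 0, 0, -4.6, 1]]
  ]
}}

```text
time_s: 2.02
tool_pos: [499.2, 122.7, 250.5]
ee_rot: [[-0.104, 0.995, 0.001], [0.995, 0.104, 0.001], [0.001, 0.001, -1.0]]
force: [-0.3, 0.4, -0.5]
width: 0.997
finger_force: 0.0
```

```bash
python3 -c "
from h import *
plan([520,170,250],5.3,1)
f=grab('wrist','w1');cv2.imwrite('pics/w1.png',cv2.resize(f['img'][:,:,::-1],(784,588),interpolation=cv2.INTER_CUBIC))
print(f['position'])"
```

```text
from [499.2 122.7 250.5] yaw 6.0 tilt [ 0.07 -0.04  0.  ] t 2.025 w 0.997 F [-0.3  0.4 -0.5]
[np.float64(0.0449), np.float64(0.0256), np.float64(0.0005), 0, 0, np.float64(0.66), 1]
[491.58846543 199.82486796 413.73949932]
```

View pics/w1.png

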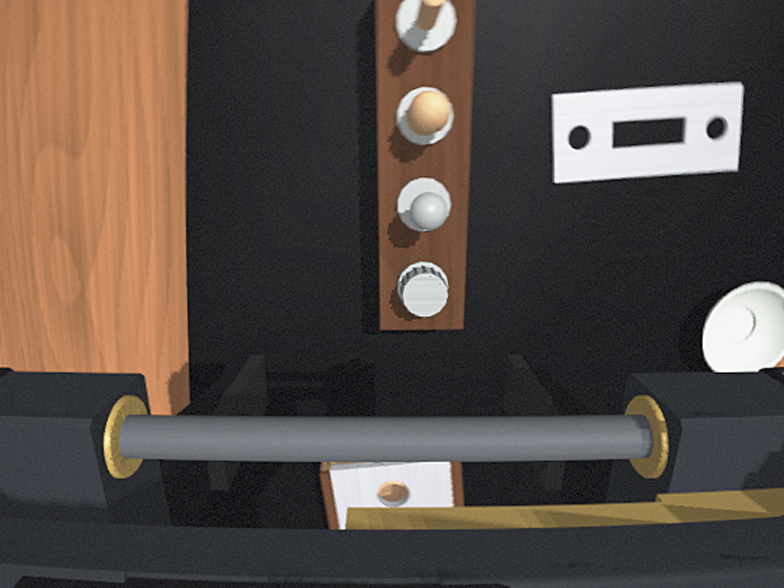

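The wrist view shows the pin's collar at (425,116), the ball rod at (425,205), the bolt's knob top at (424,295), and a jig hole at (393,492). I'll combine these with the other views.

Run:
```python
from h import *
np.set_printoptions(precision=1,suppress=True)
W,T,S=load("w1"),load("top0"),load("scene0")
t=lambda u,v:(T,u/3+150-.33,v/3+135-.33); s=lambda u,v:(S,u/2.5+134-.3,(v-240)/2.5+185-.3); w=lambda u,v:(W,u/1.4-.15,v/1.4-.15)
for k,a,b,c,z in (("pincol",(122,150),(651,404),(425.5,116.5),60),("boltknob",(267,130),(497,352),(424,295),82),("ball",(196,142),(572,390),(424,204.5),60),("holeL",(498,134),(277,318),(393,492),58)):
    o=[t(*a),s(*b),w(*c)]
    print(k,tri(o),"WT",tri([o[0],o[2]])[0],"WS",tri([o[1],o[2]])[0],"W",atz(*o[2],z)[:2])
```

```text
pincol (array([515.6, 228.1,  54.5]), [np.float64(1.0155489512731242), np.float64(2.100906066990615), np.float64(2.2182897616386774)]) WT [515.5 226.7  56.6] WS [516.6 228.2  55.7] W [516.5 225.9]
boltknob (array([526.9, 107.2,  78.9]), [np.float64(2.142692369199248), np.float64(2.601385817367329), np.float64(2.374806935165825)]) WT [527.4 105.8  77.1] WS [528.7 108.6  81.5] W [528.6 106.8]
ball (array([521.6, 167.7,  54.1]), [np.float64(1.5387982306046046), np.float64(2.296102473943755), np.float64(2.199011345314653)]) WT [521.8 166.6  53.8] WS [523.  168.3  56.1] W [522.8 166.8]
holeL (array([525.6, -78.4,  54.4]), [np.float64(2.1394218949051416), np.float64(2.231891671135998), np.float64(2.6525999725322564)]) WT [525.6 -79.4  55.2] WS [527.7 -76.2  57.1] W [527.4 -77.6]
```

```bash
python3 -c "
from h import *
plan([516.5,226.5,145],5.6,3)"
```

```text
from [498.4 121.3 250.3] yaw 6.0 tilt [-0.01 -0.   -0.  ] t 2.075 w 0.997 F [-0.7 -0.1  0.1]
[np.float64(0.0343), np.float64(0.0096), np.float64(0.0351), 0, 0, np.float64(0.13), 1]
[np.float64(0.0343), np.float64(0.0096), np.float64(0.0351), 0, 0, np.float64(0.13), 1]
[np.float64(0.0343), np.float64(0.0095), np.float64(0.0351), 0, 0, np.float64(0.13), 1]
```

Emit:
{"method": "step_arm", "body": {
  "increments": [
    [[0.0343, 0.0096, 0.0, 0, 0, 0.2, 1], [0.0343, 0.0096, 0.045, 0, 0, 0.2, 1], [0.0343, 0.0096, 0.06, 0, 0, 0, 1], [0, 0, 0, 0, 0, 0, 1], [0, 0, 0, 0, 0, 0, 1]]
  ]
}}

```text
time_s: 2.7
tool_pos: [517.2, 220.1, 152.5]
ee_rot: [[-0.088, 0.996, 0.001], [0.996, 0.088, -0.0], [-0.0, 0.001, -1.0]]
force: [0.6, -0.3, 0.3]
width: 1.002
finger_force: 0.0
```

```bash
python3 -c "
from h import *
plan([516.5,226.5,63],5.6,2)
f=grab('wrist','w2');cv2.imwrite('pics/w2.png',cv2.resize(f['img'][:,:,::-1],(784,588),interpolation=cv2.INTER_CUBIC))
for X in ([516.5,227,60],[516.5,227,105],[528,107,82]): print(proj(f,X)*1.4)"
```

```text
from [517.2 220.1 152.5] yaw 5.1 tilt [ 0.04  0.02 -0.  ] t 2.7 w 1.002 F [ 0.6 -0.3  0.3]
[np.float64(0.0032), np.float64(-0.0001), np.float64(0.0448), 0, 0, np.float64(-0.26), 1]
[np.float64(0.0032), np.float64(-0.0001), np.float64(0.0448), 0, 0, np.float64(-0.26), 1]
[383.83506961 288.13243642]
[383.57571167 314.94954058]
[385.37830334 502.38131237]
```

View pics/w2.png

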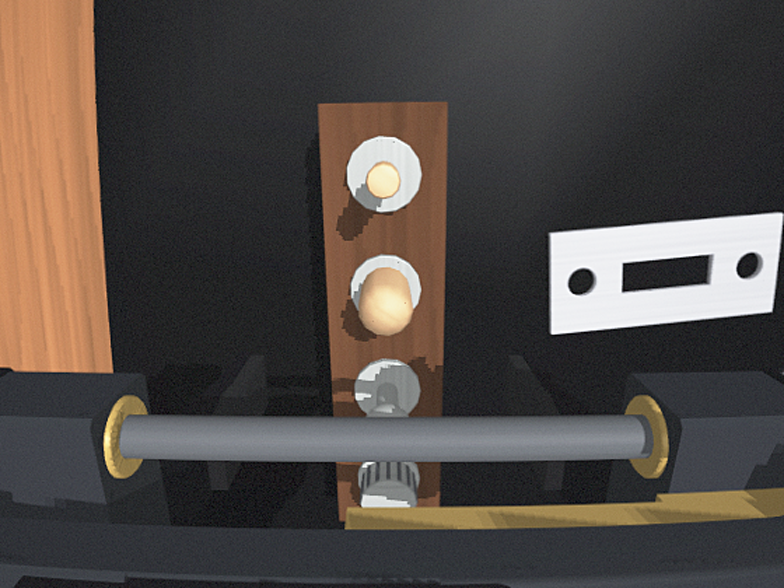

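The pin collar is centred at (385.5, 289), predicted (384, 288), so position is good to about 1 mm. The fingers at 240 and 535 straddle it symmetrically.

```bash
python3 -c "
from h import *
print(tri([(load('w1'),425.5/1.4-.15,116.5/1.4-.15),(load('w2'),385.5/1.4-.15,289/1.4-.15)]))
print(tri([(load('w1'),424/1.4-.15,27/1.4-.15),(load('w2'),384/1.4-.15,174/1.4-.15)]))
plan([516.8,226.5,63],5.6,2)"
```

```text
(array([517.01980225, 226.01905756,  57.34015346]), [np.float64(0.35743171750753117), np.float64(0.35743171750773806)])
(array([510.38916298, 285.82641037,  42.21471086]), [np.float64(0.8789245858519402), np.float64(0.8789245858518683)])
from [517.9 220.  153.5] yaw 5.0 tilt [0.17 0.   0.  ] t 2.75 w 1.001 F [0.1 0.3 0.6]
[np.float64(0.0033), np.float64(-0.0003), np.float64(0.0453), 0, 0, np.float64(-0.28), 1]
[np.float64(0.0033), np.float64(-0.0003), np.float64(0.0453), 0, 0, np.float64(-0.28), 1]
```

Emit:
{"method": "step_arm", "body": {
  "increments": [
    [[0.0063, -0.0008, 0.03, 0, 0, -0.5, 1], [0, 0, 0.04, 0, 0, 0, 1], [0, 0, 0.018, 0, 0, 0, 1], [0, 0, 0, 0, 0, 0, 1]]
  ],
  "newtons": 35
}}

```text
time_s: 3.25
tool_pos: [516.2, 226.0, 65.0]
ee_rot: [[-0.096, 0.995, 0.001], [0.995, 0.096, 0.0], [0.0, 0.001, -1.0]]
force: [0.1, 0.0, 0.5]
width: 0.999
finger_force: 0.0
```

Emit:
{"method": "step_arm", "body": {
  "increments": [
    [[0, 0, 0, 0, 0, 0, 0.2], [0, 0, 0, 0, 0, 0, -1], [0, 0, 0, 0, 0, 0, -1], [0, 0, 0, 0, 0, 0, -1], [0, 0, 0, 0, 0, 0, -1]]
  ],
  "newtons": 35
}}

```text
time_s: 3.88
tool_pos: [515.5, 227.0, 63.9]
ee_rot: [[-0.098, 0.995, 0.0], [0.995, 0.098, 0.0], [0.0, 0.0, -1.0]]
force: [-1.1, -1.2, -0.4]
width: 0.518
finger_force: 0.0
```

Emit:
{"method": "step_arm", "body": {
  "increments": [
    [[0, 0, 0, 0, 0, 0, -1], [0, 0, 0, 0, 0, 0, -1], [0, 0, 0, 0, 0, 0, -1], [0, 0, 0, 0, 0, 0, -1]]
  ]
}}

```text
time_s: 4.38
tool_pos: [515.6, 227.0, 63.7]
ee_rot: [[-0.098, 0.995, 0.0], [0.995, 0.098, 0.0], [0.0, 0.0, -1.0]]
force: [0.3, 1.3, -2.4]
width: 0.29
finger_force: 35.0
```

Emit:
{"method": "step_arm", "body": {
  "increments": [
    [[0, 0, -0.02, 0, 0, 0, -1], [0, 0, -0.05, 0, 0, 0, -1], [0, 0, -0.055, 0, 0, 0, -1], [-0.03, 0, -0.04, 0, 0, 0, -1], [-0.05, 0, -0.02, 0, 0, 0, -1]]
  ]
}}

```text
time_s: 5.0
tool_pos: [524.0, 147.7, 251.3]
ee_rot: [[-0.101, 0.995, 0.004], [0.995, 0.101, 0.001], [0.0, 0.004, -1.0]]
force: [1.3, -0.0, -1.5]
width: 0.289
finger_force: 35.0
```

Emit:
{"method": "step_arm", "body": {
  "increments": [
    [[-0.055, 0, 0, 0, 0, 0, -1], [-0.055, -0.002, 0, 0, 0, 0, -1], [-0.055, -0.003, 0, 0, 0, 0, -1], [-0.055, -0.005, 0, 0, 0, 0, -1], [-0.055, -0.005, 0, 0, 0, 0, -1]]
  ]
}}

```text
time_s: 5.62
tool_pos: [534.5, -129.3, 248.4]
ee_rot: [[-0.098, 0.995, -0.001], [0.995, 0.098, 0.001], [0.001, -0.001, -1.0]]
force: [0.9, 0.2, -2.3]
width: 0.286
finger_force: 35.0
```

Emit:
{"method": "step_arm", "body": {
  "increments": [
    [[-0.045, -0.005, 0, 0, 0, 0, -1], [-0.028, -0.003, 0, 0, 0, 0, -1], [0, 0, 0, 0, 0, 0, -1], [0, 0, 0, 0, 0, 0, -1]]
  ]
}}

```text
time_s: 6.12
tool_pos: [533.7, -200.3, 248.3]
ee_rot: [[-0.098, 0.995, -0.002], [0.995, 0.098, 0.002], [0.002, -0.001, -1.0]]
force: [-0.3, 0.7, -1.2]
width: 0.291
finger_force: 35.0
```

```bash
python3 -c "
from h import *
plan([520,-206,250],5.6,1,-1)
f=grab('wrist','w3');cv2.imwrite('pics/w3.png',cv2.resize(f['img'][:,:,::-1],(784,588),interpolation=cv2.INTER_CUBIC))"
```

```text
from [ 533.7 -200.3  248.3] yaw 5.6 tilt [-0.08 -0.1   0.  ] t 6.125 w 0.291 F [-0.3  0.7 -1.2]
[np.float64(-0.0043), np.float64(-0.0142), np.float64(-0.0017), 0, 0, np.float64(0.0), -1]
```

View pics/w3.png

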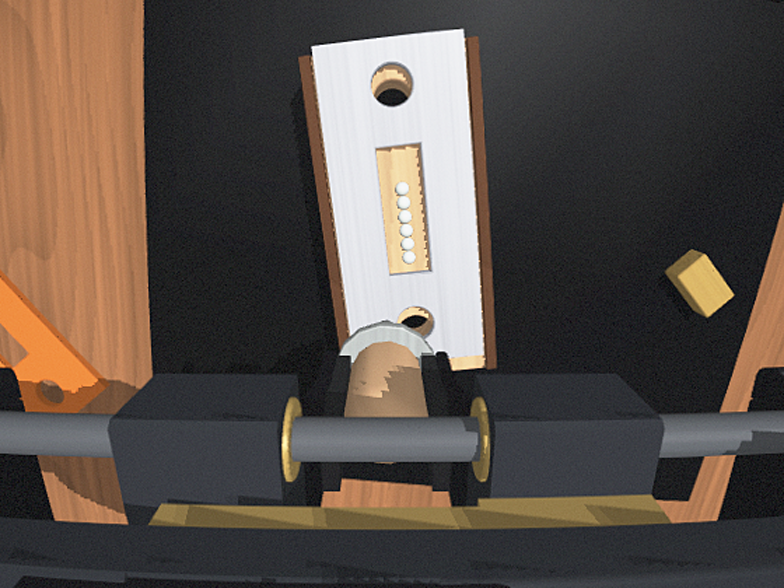

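The wrist view with the pin in hand shows the far hole at (392,84), the near hole partly hidden at (413,320), the window centred near (404,209), and the pearls' mid at (405,222). I'll zoom into the far hole and both ends.

```bash
python3 -c "
from h import *
g=load('w3')['img'][:,:,::-1]
a=cv2.resize(g[35:85,255:305],None,fx=8,fy=8,interpolation=cv2.INTER_CUBIC)
b=cv2.resize(g[215:275,290:360],None,fx=5,fy=5,interpolation=cv2.INTER_CUBIC)
c=cv2.resize(g[15:55,210:350],None,fx=5,fy=5,interpolation=cv2.INTER_CUBIC)
o=np.zeros((600,800,3),np.uint8);o[:400,:400]=a;o[:300,410:760]=b;o[400:,:700]=c
cv2.imwrite('pics/c3.png',o)"
```

```text
(no output)
```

View pics/c3.png

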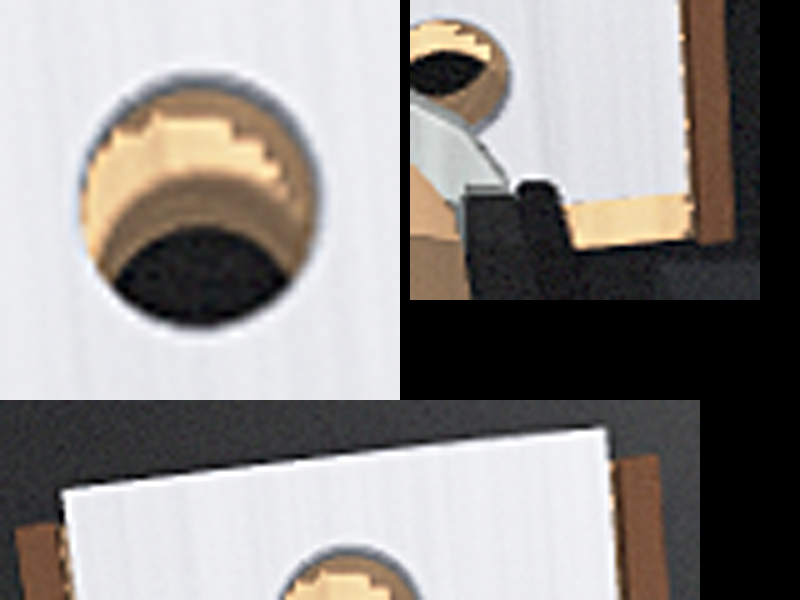

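Run:
```python
from h import *
from scipy.optimize import least_squares
np.set_printoptions(precision=2,suppress=True)
W=load("w3")
a=lambda u,v:(255+u/8-.44,35+v/8-.44); b=lambda u,v:(290+(u-410)/5-.4,215+v/5-.4); c=lambda u,v:(210+u/5-.4,15+(v-400)/5-.4)
J=[((60,120,55),c(660,455)),((51,120,55),c(613,462)),((60,-120,55),b(733,240)),((51,-120,55),b(693,245)),((-60,120,55),c(17,530)),((-51,120,55),c(57,523))]
P=[((-50,115,58),c(62,490)),((50,115,58),c(605,430)),((50,-115,58),b(690,193)),((0,85,58),a(201,200))]
def fit(L):
    g=lambda q:np.concatenate([proj(W,[q[0]+np.cos(q[2])*x-np.sin(q[2])*y,q[1]+np.sin(q[2])*x+np.cos(q[2])*y,z])-np.array(uv) for (x,y,z),uv in L])
    s=least_squares(g,[543,-165,.2]);return s.x,g(s.x)
for n,L in (("jig",J),("plate",P)):
    q,e=fit(L);print(n,q[:2],np.degrees(q[2]),"res px",e)
    R=np.array([[np.cos(q[2]),-np.sin(q[2])],[np.sin(q[2]),np.cos(q[2])]]); print(" +y hole",q[:2]+R@[0,85]," -y hole",q[:2]+R@[0,-85])
    if n=="jig": qj,Rj=q,R
    else: print("plate in jig",Rj.T@(q[:2]-qj[:2]))
```

```text
jig [ 545.77 -171.92] 11.85421101846808 res px [-0.57  0.08 -0.8  -0.34  0.05  0.23 -0.07  0.07 -0.05 -0.11  1.45  0.06]
 +y hole [528.31 -88.73]  -y hole [ 563.24 -255.11]
plate [ 543.83 -162.13] 11.85497226285083 res px [ 0.42  0.24 -0.1  -0.3  -0.43 -0.87  0.06  0.7 ]
 +y hole [526.37 -78.94]  -y hole [ 561.29 -245.31]
plate in jig [0.11 9.98]
```

```bash
python3 -c "
from h import *
plan([526.1,-83,130],5.6,3,-1)"
```

```text
from [ 533.9 -200.   248.4] yaw 5.6 tilt [-0.06 -0.08 -0.  ] t 6.175 w 0.287 F [-0.1  1.1 -0.7]
[np.float64(0.0391), np.float64(0.0013), np.float64(0.0395), 0, 0, np.float64(0.02), -1]
[np.float64(0.0391), np.float64(0.0012), np.float64(0.0395), 0, 0, np.float64(0.02), -1]
[np.float64(0.0391), np.float64(0.0012), np.float64(0.0395), 0, 0, np.float64(0.02), -1]
```

Emit:
{"method": "step_arm", "body": {
  "increments": [
    [[0.04, 0.0013, 0.02, 0, 0, 0, -1], [0.04, 0.0012, 0.03, 0, 0, 0, -1], [0.0373, 0.0012, 0.04, 0, 0, 0, -1], [0, 0, 0.0285, 0, 0, 0, -1], [0, 0, 0, 0, 0, 0, -1]]
  ]
}}

```text
time_s: 6.8
tool_pos: [524.8, -81.8, 128.7]
ee_rot: [[-0.1, 0.995, -0.005], [0.995, 0.1, 0.002], [0.002, -0.005, -1.0]]
force: [-0.5, 0.1, -2.1]
width: 0.289
finger_force: 35.0
```

Emit:
{"method": "step_arm", "body": {
  "increments": [
    [[0, 0, 0, 0, 0, 0, -1], [0, 0, 0, 0, 0, 0, -1]]
  ]
}}

```text
time_s: 7.05
tool_pos: [527.8, -84.7, 131.8]
ee_rot: [[-0.097, 0.995, 0.003], [0.995, 0.097, -0.001], [-0.001, 0.003, -1.0]]
force: [-0.4, -0.3, -2.2]
width: 0.29
finger_force: 35.0
```

```bash
python3 -c "
from h import *
plan([526.1,-83,92],5.6,2,-1)
f=grab('wrist','w4');g=f['img'][:,:,::-1];cv2.imwrite('pics/w4.png',cv2.resize(g[120:400,80:460],None,fx=2,fy=2,interpolation=cv2.INTER_CUBIC))"
```

```text
from [527.8 -84.7 131.8] yaw 5.6 tilt [0.17 0.08 0.  ] t 7.05 w 0.29 F [-0.4 -0.3 -2.2]
[np.float64(0.0009), np.float64(-0.0008), np.float64(0.0199), 0, 0, np.float64(-0.0), -1]
[np.float64(0.0009), np.float64(-0.0008), np.float64(0.0199), 0, 0, np.float64(-0.0), -1]
```

View pics/w4.png

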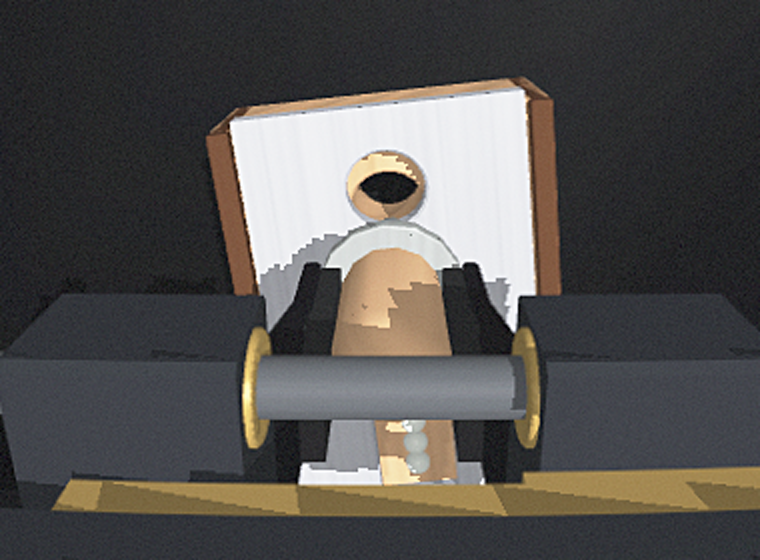

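The pin hangs behind the visible plate hole (centre 386,187 in the crop), collar between 325 and 462. Rechecking the hole's position from this closer view.

```bash
python3 -c "
from h import *
f=load('w4');print(atz(f,80+386/2-.25,120+187/2-.25,58))
q=r.sense();p=q['tool_pos'];print(p,q['time_s'])
# collar edges at z=tip+50 = TCP-3.7
for u,v in ((325,268),(462,262),(394,221)): print(atz(f,80+u/2-.25,120+v/2-.25,p[2]-3.7)-p)
"
```

```text
[526.27278055 -78.23130083  58.        ]
[527.64420227 -84.80378566 131.68464738] 7.1
[-16.54317407   4.5658487   -3.7       ]
[18.07018341  9.58250192 -3.7       ]
[-0.27007249 18.93488409 -3.7       ]
```

Emit:
{"method": "step_arm", "body": {
  "increments": [
    [[0.001, -0.0012, 0.01, 0, 0, 0, -1], [0, 0, 0.015, 0, 0, 0, -1], [0, 0, 0.012, 0, 0, 0, -1], [0, 0, 0, 0, 0, 0, -1], [0, 0, 0, 0, 0, 0, -1]]
  ],
  "newtons": 50
}}

```text
time_s: 7.72
tool_pos: [525.4, -83.3, 93.1]
ee_rot: [[-0.098, 0.995, -0.0], [0.995, 0.098, 0.0], [0.0, -0.0, -1.0]]
force: [0.5, -0.2, -1.8]
width: 0.286
finger_force: 50.0
```

Emit:
{"method": "step_arm", "body": {
  "increments": [
    [[-0.0012, 0.0005, 0.004, 0, 0, 0, -1], [-0.0012, 0.0003, 0.004, 0, 0, 0, -1], [-0.0012, 0.0003, 0.004, 0, 0, 0, -1], [-0.001, 0.0002, 0.004, 0, 0, 0, -1], [0, 0, 0, 0, 0, 0, -1]]
  ]
}}

```text
time_s: 8.35
tool_pos: [526.8, -87.9, 76.7]
ee_rot: [[-0.098, 0.995, -0.001], [0.995, 0.098, -0.0], [0.0, -0.001, -1.0]]
force: [-0.1, 2.7, -2.0]
width: 0.288
finger_force: 50.0
```

Plate is being drawn with 2.7 N. Continue to home.

Emit:
{"method": "step_arm", "body": {
  "increments": [
    [[-0.0005, 0.0003, 0.003, 0, 0, 0, -1], [0, 0, 0.003, 0, 0, 0, -1], [0, 0, 0.003, 0, 0, 0, -1], [0, 0, 0, 0, 0, 0, -1], [0, 0, 0, 0, 0, 0, -1]]
  ]
}}

```text
time_s: 8.98
tool_pos: [527.4, -88.3, 68.2]
ee_rot: [[-0.098, 0.995, -0.0], [0.995, 0.098, -0.0], [-0.0, -0.0, -1.0]]
force: [-0.9, 2.0, -2.7]
width: 0.285
finger_force: 50.0
```

Emit:
{"method": "step_arm", "body": {
  "increments": [
    [[0, 0, 0.0015, 0, 0, 0, -1], [0, 0, 0.001, 0, 0, 0, -1], [0, 0, 0, 0, 0, 0, -1]]
  ]
}}

```text
time_s: 9.35
tool_pos: [527.5, -88.2, 66.7]
ee_rot: [[-0.098, 0.995, 0.0], [0.995, 0.098, -0.0], [-0.0, 0.0, -1.0]]
force: [-1.6, 2.4, 5.3]
width: 0.29
finger_force: 50.0
```

Emit:
{"method": "step_arm", "body": {
  "increments": [
    [[0, 0, 0, 0, 0, 0, 0.5], [0, 0, 0, 0, 0, 0, 0.5], [0, 0, 0, 0, 0, 0, 0.5], [0, 0, 0, 0, 0, 0, 0.5], [0, 0, 0, 0, 0, 0, 0.5]]
  ]
}}

```text
time_s: 9.98
tool_pos: [527.5, -88.3, 65.7]
ee_rot: [[-0.098, 0.995, 0.0], [0.995, 0.098, -0.0], [-0.0, 0.0, -1.0]]
force: [-0.0, 0.1, -0.0]
width: 0.725
finger_force: 0.0
```

Emit:
{"method": "step_arm", "body": {
  "increments": [
    [[0, 0, -0.03, 0, 0, 0, 0.5], [0, 0, -0.05, 0, 0, 0, 0.5], [0.04, 0, -0.05, 0, 0, 0, 0.5], [0.055, 0, -0.02, 0, 0, 0, 0.5], [0.02, 0, 0, 0, 0, 0, 0.5]]
  ]
}}

```text
time_s: 10.6
tool_pos: [516.6, 27.5, 216.8]
ee_rot: [[-0.1, 0.995, 0.004], [0.995, 0.1, -0.0], [-0.001, 0.004, -1.0]]
force: [-0.1, -1.3, 0.2]
width: 0.75
finger_force: 0.0
```

```bash
python3 -c "
from h import *
plan([526.8,107,160],5.6,3,0.5)
for n in ('top','scene'): grab(n,n+'1')
t=load('top1')['img'][110:215,150:410,::-1]; s=load('scene1')['img'][175:275,134:304,::-1]
a=cv2.resize(t,None,fx=3,fy=3,interpolation=cv2.INTER_CUBIC)[:,:800]; b=cv2.resize(s,None,fx=2.7,fy=2.7,interpolation=cv2.INTER_CUBIC)
o=np.zeros((a.shape[0]+b.shape[0],800,3),np.uint8); o[:a.shape[0],:a.shape[1]]=a; o[a.shape[0]:,:b.shape[1]]=b
cv2.imwrite('pics/c5.png',o)"
```

```text
from [516.6  27.5 216.8] yaw 5.7 tilt [ 0.24  0.03 -0.  ] t 10.6 w 0.75 F [-0.1 -1.3  0.2]
[np.float64(0.026), np.float64(0.006), np.float64(0.0189), 0, 0, np.float64(0.05), 0.5]
[np.float64(0.026), np.float64(0.006), np.float64(0.0189), 0, 0, np.float64(0.05), 0.5]
[np.float64(0.026), np.float64(0.006), np.float64(0.0189), 0, 0, np.float64(0.05), 0.5]
```

View pics/c5.png

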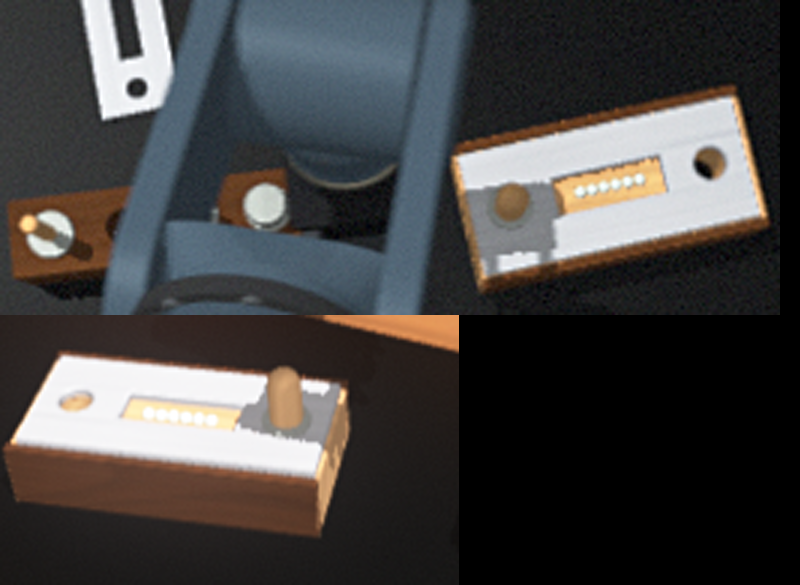

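The pin is home, collar on the plate, and the exposed wood is now even at both ends. Now the bolt, knob at (265,205) in the top crop, not disturbed.

Emit:
{"method": "step_arm", "body": {
  "increments": [
    [[0.03, 0.007, 0, 0, 0, 0, 0.6], [0.028, 0.007, 0.02, 0, 0, 0, 0.6], [0.02, 0.0045, 0.04, 0, 0, 0, 0.6], [0, 0, 0.02, 0, 0, 0, 0.6], [0, 0, 0, 0, 0, 0, 0.6]]
  ]
}}

```text
time_s: 11.32
tool_pos: [525.8, 103.9, 132.6]
ee_rot: [[-0.097, 0.995, -0.005], [0.995, 0.097, -0.0], [0.0, -0.005, -1.0]]
force: [0.4, -0.6, -0.6]
width: 0.798
finger_force: 0.0
```

Emit:
{"method": "step_arm", "body": {
  "increments": [
    [[0, 0, 0, 0, 0, 0, 0.6], [0, 0, 0, 0, 0, 0, 0.6]]
  ]
}}

```text
time_s: 11.58
tool_pos: [528.1, 104.1, 135.7]
ee_rot: [[-0.097, 0.995, 0.002], [0.995, 0.097, -0.0], [-0.0, 0.002, -1.0]]
force: [-0.5, -0.1, -0.0]
width: 0.801
finger_force: 0.0
```

```bash
python3 -c "
from h import *
plan([527.6,107,63],5.6,2,0.6)
f=grab('wrist','w6');g=f['img'][:,:,::-1];cv2.imwrite('pics/w6.png',cv2.resize(g[120:400,80:460],None,fx=2,fy=2,interpolation=cv2.INTER_CUBIC))
for X in ([528.6,106.8,60],[528.6,106.8,82]): print((proj(f,X)-[80,120])*2)"
```

```text
from [528.1 104.1 135.7] yaw 5.6 tilt [0.13 0.02 0.  ] t 11.575 w 0.801 F [-0.5 -0.1 -0. ]
[np.float64(0.0014), np.float64(-0.0001), np.float64(0.0363), 0, 0, np.float64(-0.02), 0.6]
[np.float64(0.0014), np.float64(-0.0001), np.float64(0.0363), 0, 0, np.float64(-0.02), 0.6]
[390.58283398 196.21515669]
[390.72976478 216.61461435]
```

View pics/w6.png

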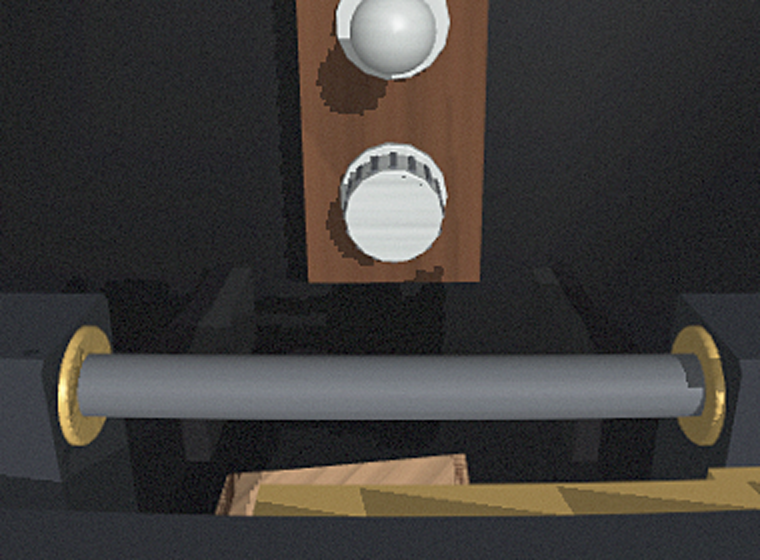

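Knob top at crop (394,216) versus predicted (391,217): within 1 mm. Descend and grip.

Emit:
{"method": "step_arm", "body": {
  "increments": [
    [[0.003, 0.0005, 0.02, 0, 0, 0, 0.6], [0, 0, 0.03, 0, 0, 0, 0.4], [0, 0, 0.0215, 0, 0, 0, 0.2], [0, 0, 0, 0, 0, 0, 0], [0, 0, 0, 0, 0, 0, -1]]
  ],
  "newtons": 40
}}

```text
time_s: 12.25
tool_pos: [528.1, 107.7, 64.1]
ee_rot: [[-0.098, 0.995, 0.002], [0.995, 0.098, -0.0], [-0.0, 0.002, -1.0]]
force: [1.3, 0.2, 0.1]
width: 0.47
finger_force: 0.0
```

Emit:
{"method": "step_arm", "body": {
  "increments": [
    [[0, 0, 0, 0, 0, 0, -1], [0, 0, 0, 0, 0, 0, -1], [0, 0, 0, 0, 0, 0, -1], [0, 0, 0, 0, 0, 0, -1]]
  ]
}}

```text
time_s: 12.75
tool_pos: [528.3, 107.8, 64.3]
ee_rot: [[-0.098, 0.995, 0.003], [0.995, 0.098, -0.0], [-0.0, 0.003, -1.0]]
force: [-0.0, -0.9, 5.8]
width: 0.358
finger_force: 40.0
```

Emit:
{"method": "step_arm", "body": {
  "increments": [
    [[0, 0, -0.02, 0, 0, 0, -1], [0, 0, -0.05, 0, 0, 0, -1], [0, 0, -0.055, 0, 0, 0, -1], [-0.03, 0, -0.02, 0, 0, 0, -1], [-0.055, 0, 0, 0, 0, 0, -1]]
  ]
}}

```text
time_s: 13.38
tool_pos: [536.5, 23.7, 210.4]
ee_rot: [[-0.102, 0.995, 0.005], [0.995, 0.102, -0.0], [-0.001, 0.005, -1.0]]
force: [1.5, 0.4, -2.0]
width: 0.354
finger_force: 40.0
```

Emit:
{"method": "step_arm", "body": {
  "increments": [
    [[-0.055, 0, 0, 0, 0, 0, -1], [-0.055, 0, 0, 0, 0, 0, -1], [-0.055, 0, 0, 0, 0, 0, -1], [-0.055, -0.001, 0, 0, 0, 0, -1], [-0.04, -0.001, 0, 0, 0, 0, -1]]
  ]
}}

```text
time_s: 14.0
tool_pos: [558.5, -238.1, 207.7]
ee_rot: [[-0.096, 0.995, -0.001], [0.995, 0.096, 0.0], [0.0, -0.001, -1.0]]
force: [0.4, 0.6, -1.4]
width: 0.363
finger_force: 40.0
```

Emit:
{"method": "step_arm", "body": {
  "increments": [
    [[-0.018, 0, 0, 0, 0, 0, -1], [0, 0, 0.03, 0, 0, 0, -1], [0, 0, 0.03, 0, 0, 0, -1], [0, 0, 0, 0, 0, 0, -1], [0, 0, 0, 0, 0, 0, -1]]
  ]
}}

```text
time_s: 14.62
tool_pos: [561.3, -253.2, 148.9]
ee_rot: [[-0.099, 0.995, 0.001], [0.995, 0.099, -0.0], [-0.0, 0.001, -1.0]]
force: [-0.4, -0.5, -1.5]
width: 0.361
finger_force: 40.0
```

```bash
python3 -c "
from h import *
plan([562.4,-254,67.3],5.6,1,-1)
f=grab('wrist','w7');g=f['img'][:,:,::-1];cv2.imwrite('pics/w7.png',cv2.resize(g[0:400,40:500],None,fx=1.5,fy=1.5,interpolation=cv2.INTER_CUBIC))"
```

```text
from [ 561.3 -253.2  148.9] yaw 5.7 tilt [ 0.04  0.02 -0.  ] t 14.625 w 0.361 F [-0.4 -0.5 -1.5]
[np.float64(-0.0009), np.float64(0.001), np.float64(0.0816), 0, 0, np.float64(0.06), -1]
```

Emit:
{"method": "step_arm", "body": {
  "increments": [
    [[-0.0008, 0.001, 0.02, 0, 0, 0, -1], [0, 0, 0.015, 0, 0, 0, -1], [0, 0, 0.01, 0, 0, 0, -1], [0, 0, 0.006, 0, 0, 0, -1], [0, 0, 0, 0, 0, 0, -1]]
  ]
}}

```text
time_s: 15.3
tool_pos: [561.7, -254.3, 96.8]
ee_rot: [[-0.098, 0.995, -0.001], [0.995, 0.098, 0.0], [0.0, -0.001, -1.0]]
force: [-0.0, 0.6, -1.5]
width: 0.355
finger_force: 40.0
```

No contact, tip 15 mm into the hole. Continue down.

Emit:
{"method": "step_arm", "body": {
  "increments": [
    [[0, 0.0005, 0.008, 0, 0, 0, -1], [0, 0, 0.008, 0, 0, 0, -1], [0, 0, 0.006, 0, 0, 0, -1], [0, 0, 0.004, 0, 0, 0, -1], [0, 0, 0, 0, 0, 0, -1]]
  ]
}}

```text
time_s: 15.92
tool_pos: [562.1, -254.2, 70.7]
ee_rot: [[-0.098, 0.995, -0.001], [0.995, 0.098, 0.0], [0.001, -0.001, -1.0]]
force: [0.1, 0.5, -2.2]
width: 0.354
finger_force: 40.0
```

Emit:
{"method": "step_arm", "body": {
  "increments": [
    [[0, 0, 0.0015, 0, 0, 0, -1], [0, 0, 0.001, 0, 0, 0, -1], [0, 0, 0.001, 0, 0, 0, -1], [0, 0, 0.0005, 0, 0, 0, -1], [0, 0, 0, 0, 0, 0, -1]]
  ]
}}

```text
time_s: 16.55
tool_pos: [562.4, -254.3, 67.4]
ee_rot: [[-0.098, 0.995, 0.0], [0.995, 0.098, -0.0], [-0.0, 0.0, -1.0]]
force: [-0.2, 0.5, 0.4]
width: 0.357
finger_force: 40.0
```

Seated (force rising at the expected 67.4). Release and withdraw.

Emit:
{"method": "step_arm", "body": {
  "increments": [
    [[0, 0, 0.0005, 0, 0, 0, 0.5], [0, 0, 0, 0, 0, 0, 0.5], [0, 0, 0, 0, 0, 0, 0.5], [0, 0, 0, 0, 0, 0, 0.5], [0, 0, 0, 0, 0, 0, 0.5]]
  ]
}}

```text
time_s: 17.18
tool_pos: [562.3, -254.3, 66.6]
ee_rot: [[-0.098, 0.995, 0.0], [0.995, 0.098, 0.0], [0.0, 0.0, -1.0]]
force: [0.2, 1.1, -0.3]
width: 0.737
finger_force: 0.0
```

Emit:
{"method": "step_arm", "body": {
  "increments": [
    [[0, 0, -0.03, 0, 0, 0, 0.5], [0, 0, -0.05, 0, 0, 0, 0.5], [-0.03, 0, -0.06, 0, 0, 0, 0.5], [-0.05, 0, -0.02, 0, 0, 0, 0.5], [-0.06, 0, 0, 0, 0, 0, 0.5]]
  ]
}}

```text
time_s: 17.8
tool_pos: [577.4, -392.9, 226.3]
ee_rot: [[-0.1, 0.995, 0.005], [0.995, 0.1, -0.004], [-0.004, 0.004, -1.0]]
force: [-0.1, -0.2, -0.3]
width: 0.753
finger_force: 0.0
```

Emit:
{"method": "step_arm", "body": {
  "increments": [
    [[-0.01, 0, 0, 0, 0, 0, 0.5], [0, 0, 0, 0, 0, 0, 0.5], [0, 0, 0, 0, 0, 0, 0.5]]
  ]
}}

```text
time_s: 18.18
tool_pos: [576.5, -399.6, 221.9]
ee_rot: [[-0.099, 0.995, -0.001], [0.995, 0.099, 0.002], [0.002, -0.001, -1.0]]
force: [-0.4, 0.1, 0.3]
width: 0.751
finger_force: 0.0
```

Run:
```python
from h import *
from scipy.optimize import least_squares
q=r.sense();print(q["tool_pos"],q["width"],q["force"])
f=grab("wrist","w8");g=f["img"]
# expected collar / knob-top places, then the image centroid of grey pixels there
for n,X in (("knobtop",[563.2,-255,80+5]),("pin",[528,-89,63])): print(n,proj(f,X))
u,v=proj(f,[563.2,-255,85]).astype(int)
gr=cv2.cvtColor(g,cv2.COLOR_RGB2GRAY)
c=cv2.HoughCircles(cv2.medianBlur(gr,3),cv2.HOUGH_GRADIENT,1.5,10,param1=80,param2=18,minRadius=14,maxRadius=34)
if c is not None:
    for x,y,rr in c[0]:
        if np.hypot(x-u,y-v)<40: print("circle",x,y,rr,"at z85",atz(f,x,y,85))
```

```text
[ 576.499761   -399.57492614  221.88536986] 0.7506474529930208 [-0.40338751  0.08468766  0.33509891]
knobtop [276.09419696  19.48192598]
pin [ 252.52411742 -191.67262587]
circle 251.25 45.75 33.05 at z85 [ 545.6422951  -276.17547587   85.        ]
circle 305.25 39.75 33.05 at z85 [ 587.46993769 -267.50047324   85.        ]
circle 281.25 42.75 33.05 at z85 [ 568.94300585 -271.65526128   85.        ]
circle 266.25 39.75 19.7 at z85 [ 556.9930884  -270.60104752   85.        ]
circle 281.25 20.25 26.45 at z85 [ 567.24290331 -255.15861746   85.        ]
circle 273.75 27.75 21.05 at z85 [ 561.98342195 -261.20774914   85.        ]
circle 270.75 17.25 24.65 at z85 [ 558.91076249 -253.78774114   85.        ]
circle 264.75 51.75 16.55 at z85 [ 556.65316904 -279.62541828   85.        ]
```

Run:
```python
from h import *
for n in ("top","scene"):
    A=load(n+"1")["img"];f=grab(n,n+"2");B=f["img"]
    u,v=proj(f,[562.4,-254.5,72]).astype(int)
    h=16; d=np.abs(A.astype(int)-B).sum(2)[v-h:v+h,u-h:u+h]>90
    k,_,s,c=cv2.connectedComponentsWithStats(d.astype(np.uint8)); i=1+np.argmax(s[1:,4])
    print(n,"bbox",s[i]+[u-h,v-h,0,0,0],"cen",c[i]+[u-h,v-h])
    W=np.array([[562.4,-254.5,z] for z in (58,63,85)]);print(" expected axis px z58,63,85",[proj(f,x).round(1).tolist() for x in W])
    # plate shift: window region, translation between before/after
    p=proj(f,[545.5,-172,58]).astype(int);sl=np.s_[p[1]-14:p[1]+14,p[0]-22:p[0]+22]
    ga,gb=[cv2.cvtColor(x,cv2.COLOR_RGB2GRAY)[sl].astype(np.float32) for x in(A,B)]
    print(" plate shift px",cv2.phaseCorrelate(ga,gb))
```

```text
top bbox [ 372  145   32   32 1003] cen [387.55134596 160.48255234]
 expected axis px z58,63,85 [[387.0, 162.7], [387.5, 162.3], [389.6, 160.5]]
 plate shift px ((25.70956534551859, -31.855313885426078), 0.01161303714469627)
scene bbox [151 196  19  16 173] cen [159.83815029 204.19653179]
 expected axis px z58,63,85 [[159.9, 205.1], [159.5, 203.3], [157.7, 195.1]]
 plate shift px ((0.4870233206767054, 0.0010671880220929353), 0.9996170888565205)
```

```bash
python3 -c "
from cell import r
print(r.sign_off())"
```

```text
the job is handed in; nothing more can be done
None
```

I handed the job in at about 18 s with the drift pin home in the jig's +y hole, the plate drawn into line, and the bolt in the −y hole. I saw the pin and plate in a picture, but the bolt only by wrist force and tool height, as my 10 views were used up; the sign-off returned no verdict.

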